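# Line up the bottles by height on the bottle stand

### The job

Line up the four cream bottles from the near side of the bench on the four black pads of the bottle stand, in order of height: the shortest on the pad next to the timer, the tallest at the other end, each on the middle of its pad. Keep the bottles upright throughout, and leave them standing still and let go.

Things in the scene. Friction and masses are not known exactly. Their poses are not given: they have to be found in the camera images.
- small_bottle: the shortest bottle: cream plastic bottle, round, upright, loose; origin at the centre of its underside, z up its axis (its yaw means nothing). Body 49 mm across, 108 mm tall; ribbed screw cap 29 mm across from 86 to 108 mm above the underside. 80 g or so. Grip it by the cap, from above.
- medium_bottle: the second shortest bottle: cream plastic bottle, round, upright, loose; origin at the centre of its underside, z up its axis (its yaw means nothing). Body 57 mm across, 132 mm tall; ribbed screw cap 33 mm across from 107 to 132 mm above the underside. 220 g or so. Grip it by the cap.
- large_bottle: the second tallest bottle: cream plastic bottle, round, upright, loose; origin at the centre of its underside, z up its axis (its yaw means nothing). Body 67 mm across, 148 mm tall; ribbed screw cap 37 mm across from 120 to 148 mm above the underside. 360 g or so. Grip it by the cap.
- spout_bottle: the tallest bottle: cream plastic bottle, round, upright, loose; origin at the centre of its underside, z up its axis (its yaw means nothing). Body 69 mm across, 170 mm tall to the tip of a thin spout that stands on the middle of the cap; cap 38 mm across from 127 to 153 mm above the underside. 420 g or so. Grip it by the cap, with the spout between the fingers.
- bottle_stand: fixed aluminium base plate, 420 mm long (its y), 114 mm deep (its x, from -51 to 63 mm) and 6 mm thick, with a thin steel fence rod 44 mm high along its far edge (x = 53 mm, y from -195 to 195 mm); origin on the worktop, below the middle of the row of pads, x to the fence, y along the row. The pads lie along its y axis, 100 mm apart, at y = +150, +50, -50 and -150 mm.
- pad_a: black rubber disc, 74 mm across, 3 mm thick, lying on the base plate of the bottle stand; origin at the centre of its underside, 6 mm above the worktop, so a bottle on it stands with its underside 9 mm above the worktop. End of the row, at the stand's +y.
- pad_b: black rubber disc, 74 mm across, 3 mm thick, lying on the base plate of the bottle stand; origin at the centre of its underside, 6 mm above the worktop, so a bottle on it stands with its underside 9 mm above the worktop. Second from the stand's +y end.
- pad_c: black rubber disc, 74 mm across, 3 mm thick, lying on the base plate of the bottle stand; origin at the centre of its underside, 6 mm above the worktop, so a bottle on it stands with its underside 9 mm above the worktop. Third from the stand's +y end.
- pad_d: black rubber disc, 74 mm across, 3 mm thick, lying on the base plate of the bottle stand; origin at the centre of its underside, 6 mm above the worktop, so a bottle on it stands with its underside 9 mm above the worktop. End of the row, at the stand's -y.
- timer: digital bench timer, a pale square box 68 x 68 x 21 mm with three round buttons, lying fixed on the worktop 255 mm from the stand's middle, just past one end of the row (either end; a maroon jar lid 60 mm across lies at the other). Origin at the centre of its underside. The shortest bottle belongs on the end pad next to it.
There are look-alikes about, which are no part of the job. Leave any purple look-alike of the spout_bottle alone. What is shaped like the timer but blue is not meant.

How it is judged:
At the end, for the whole second after the job is handed in: Counting from the timer's end, the small, medium, large and spout bottle stand on the four pads in that order, each with its middle within 12 mm of the pad's, its underside on the pad (no more than 5 mm above it), tilted less than 0.1 rad, released and at rest (((y of timer in the frame of bottle_stand above 0 m and horizontal distance between small_bottle and pad_a below 0.012 m and z of small_bottle in the frame of pad_a between 0 and 0.008 m and horizontal distance between medium_bottle and pad_b below 0.012 m and z of medium_bottle in the frame of pad_b between 0 and 0.008 m and horizontal distance between large_bottle and pad_c below 0.012 m and z of large_bottle in the frame of pad_c between 0 and 0.008 m and horizontal distance between spout_bottle and pad_d below 0.012 m and z of spout_bottle in the frame of pad_d between 0 and 0.008 m) or (y of timer in the frame of bottle_stand below 0 m and horizontal distance between spout_bottle and pad_a below 0.012 m and z of spout_bottle in the frame of pad_a between 0 and 0.008 m and horizontal distance between large_bottle and pad_b below 0.012 m and z of large_bottle in the frame of pad_b between 0 and 0.008 m and horizontal distance between medium_bottle and pad_c below 0.012 m and z of medium_bottle in the frame of pad_c between 0 and 0.008 m and horizontal distance between small_bottle and pad_d below 0.012 m and z of small_bottle in the frame of pad_d between 0 and 0.008 m)) and angle between each of small_bottle, medium_bottle, large_bottle, spout_bottle's own z axis and vertical below 0.1 rad and linear speed of each of small_bottle, medium_bottle, large_bottle, spout_bottle below 0.02 m/s and angular speed of each of small_bottle, medium_bottle, large_bottle, spout_bottle below 0.2 rad/s); the robot touches nothing.
It fails at once if a bottle is tipped by more than 0.6 rad (angle between any of small_bottle, medium_bottle, large_bottle, spout_bottle's own z axis and vertical above 0.6 rad).
It also fails if it takes over 131 s, if anything falls off the work surface, if the arm or the gripper's body presses on something with over 40 N, if the wrist force passes 120 N, or if a joint passes its speed limit or range.

### The arm

A 6-joint arm with a two-finger parallel gripper is mounted at the origin on a cart in front of the work surface, level with it; the furniture and walls round the work are solid. World frame = base frame: x ahead of the robot, y to its left, z up, the work surface at z = 0. Lengths are in m, angles in rad, forces in N, time in s.
With the tool pointing down it reaches from about 0.325 to 0.775 m from the base axis. Payload 5.5 kg.
Tool frame: the origin (TCP) lies midway between the tips of the shut fingers; the grasp point (between the pads) lies 19 mm behind it; z points along the fingers, y is the line along which they close (so a half turn about z gives the same grasp; the last joint's range is limited). The gripper opens to 88 mm and grips with 3 to 60 N. Pads are 20 mm wide; open, the fingers measure 115 mm over their backs; the gripper's body (75 mm by 178 mm) begins 61 mm behind the grasp point.
Start: joints at [-1.383, 0.091, 1.231, -0, 1.82, -0.057], TCP at [0.145, -0.582, 0.223] pointing down, gripper open.
Joint ranges: [-2.87, 2.87], [-0.86, 2.18], [0.17, 2.46], [-1.51, 4.65], [0.06, 2.69], [-2.65, 2.65]. Speed limits (rad/s): [2.57, 2.57, 3.01, 3.14, 3.14, 3.14].

### API

Orientations are given as a unit quaternion [x, y, z, w].
In Python, from workcell import readout, snapshot, ticket gives the robot as it stands.
- The arm moves only by the shell command python3 -m handwheel 'ROWS' [OPENING] [FORCE]. ROWS is a JSON object of lists of equal length, an entry for each row: "offset": the shift along the tool's x, y, z in mm, a list of three; "rot": the turn, a rotation vector about the tool's x, y, z in rad, a list of three. In form: {"offset": [[x, y, z], ...], "rot": [[rx, ry, rz], ...]}. A call has 1 to 20 rows; each row is the pose to reach, as a shift and turn from the pose commanded when the call began, along the tool's axes at that moment; what a row does not reach only later rows make up. A row lasts 1/10 s, in which the tool goes at most 50 mm and 8.59 degrees, less where a joint would pass 70% of its speed; a pose out of reach is approached as far as the arm can. A call with a gripper value outside its range is refused whole. OPENING is the opening, from -1 (shut) to 1 (fully open), set as the call begins (- or left out, the last holds). The fingers move at their own pace and stop on an object; FORCE is the grip in N (left out, the last holds). Time passes only in rows, so rows that repeat a pose let the fingers close. It gives the time, the measured TCP pose, the force, the opening and the grip force at its end, in the units of the state.
- readout.read_state(): the state, without advancing time (a new reading comes with each control period).
- snapshot(name): name is "scene" or "side" or "wrist"; returns a dict with "image" (400x640x3 uint8, red, green, blue), "fovy" (degrees; the focal length in pixels is half the picture's height over the tangent of half this angle, whatever the lens; pixels are square), "cx", "cy" (the principal point, pixels), "view" (4x4, takes a point from world to camera coordinates). Camera axes: x right, y up, looking along -z (the intrinsics and any distortion apply to the point x, -y, -z); pixel columns grow to the right and rows downward; lengths in m; the calibration is good to about 2 mm. A picture is of the moment at which its call begins. There is no depth.
- ticket.hand_in(): hands the job in; it is judged then, once.
The state is a dict: "time_s": time; "q": joint angles; "qd": joint speeds; "tau": joint torques, N m; "tool_pos": TCP position; "tool_rot": TCP orientation; "contact_force": force on the tool from outside, world axes, zero at the start; "wrist_torque": the same for the moment, N m; "width": finger opening in m; "grasp_force": force on a finger pad.
Only numpy, scipy, OpenCV 4.12 (cv2) and the standard library are available. Lean on these libraries where they do the work, as an engineer would, in place of code of your own. Each camera call takes 0.05 s, during which the arm holds its last target. There are 200 camera calls.

## Working session

There is one attempt and no reset: what is moved stays moved. The work goes in short steps, Python scripts to look and compute and a shell command to move; the robot and the scene stay as the last step left them, time stands still between calls to the robot, and variables do not carry over. Pictures are saved under pics/ and viewed, at most 14 in all, crops included, and the job is handed in when it is done.

```bash
mkdir -p pics; ls
cat > h.py <<'E'
import numpy as np, cv2
from workcell import readout, snapshot, ticket
def snap(n,f):
    s=snapshot(n); cv2.imwrite('pics/'+f+'.png',s['image'][:,:,::-1]); np.savez('pics/'+f+'.npz',**s); return s
def load(f): return dict(np.load('pics/'+f+'.npz'))
def K(s):
    f=200/np.tan(np.radians(float(s['fovy']))/2); return f,float(s['cx']),float(s['cy'])
def proj(s,p):
    f,cx,cy=K(s); c=s['view']@np.append(p,1); return cx+f*c[0]/-c[2], cy-f*c[1]/-c[2]
def ray(s,u,v):
    f,cx,cy=K(s); R=s['view'][:3,:3]; t=s['view'][:3,3]
    return -R.T@t, R.T@np.array([(u-cx)/f,-(v-cy)/f,-1])
def onz(s,u,v,z):
    o,d=ray(s,u,v); return o+d*(z-o[2])/d[2]
E
python3 - <<'E'
from h import *
for n in('scene','side'):
    s=snap(n,n+'1'); print({k:v for k,v in s.items() if k!='image'})
print(readout.read_state())
E
```

```text
pics
{'fovy': 42.00447385163142, 'cx': 319.9867778079976, 'cy': 203.69879308547476, 'view': array([[ 0.58369323, -0.81194252,  0.00717997, -0.22031847],
       [ 0.60615798,  0.44160727,  0.6614798 , -0.40688965],
       [-0.54025431, -0.38174909,  0.74992861, -1.32755717],
       [ 0.        ,  0.        ,  0.        ,  1.        ]])}
{'fovy': 47.4682563605908, 'cx': 319.04496519447815, 'cy': 194.81457619858392, 'view': array([[ 0.99966073, -0.01193011, -0.02315369, -0.52247292],
       [ 0.02562325,  0.61003918,  0.79195685, -0.12013046],
       [ 0.00467653, -0.79228144,  0.6101379 , -1.47966895],
       [ 0.        ,  0.        ,  0.        ,  1.        ]])}
{'time_s': 0.1, 'q': array([-1.38268005e+00,  9.18035340e-02,  1.23173729e+00, -4.21898652e-06,
        1.81979683e+00, -5.67005994e-02]), 'qd': array([ 8.97120811e-04, -5.02007054e-04, -2.93816541e-03, -4.49322852e-04,
       -8.82502761e-04,  8.32466458e-05]), 'tau': array([ 3.13058976e-03, -4.47860599e+01, -4.07568061e+01,  7.01267878e-02,
        2.84617319e-02, -1.10939625e-04]), 'tool_pos': array([ 0.14537565, -0.58185728,  0.22162391]), 'tool_rot': array([ 9.92517123e-01,  1.22102415e-01, -5.93292546e-05, -8.70481920e-04]), 'contact_force': array([0.37377195, 0.43935638, 0.76575517]), 'wrist_torque': array([ 0.02283405, -0.0074709 ,  0.01092854]), 'grasp_force': 0.0, 'width': 0.08797364328377189}
```

View pics/scene1.png

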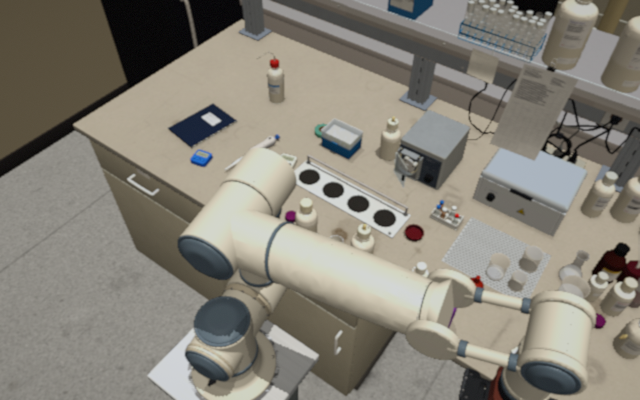

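View pics/side1.png

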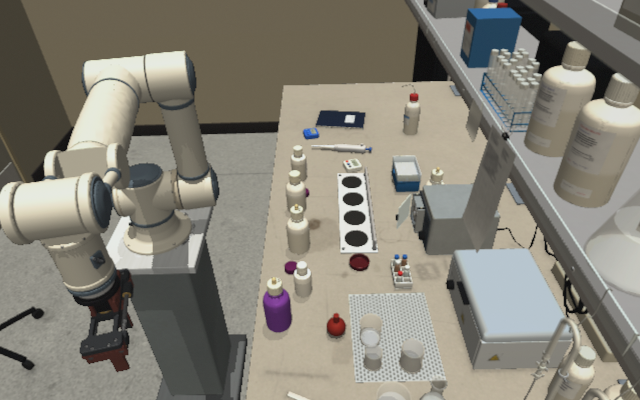

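The side view shows a row of four cream bottles at (298,163), (296,192), (298,230) and (303,280), and the stand's pads at about (353,182–239). The pale timer is at (352,165) and the maroon lid at (359,262). The look-alikes are the purple spout bottle at (278,305) and the blue timer at (311,132). I'll enlarge this to tell the cream bottles apart.

Run:
```python
from h import *
s=load('side1'); im=s['image'][120:345,250:400,::-1]
a=cv2.resize(im[:112],None,fx=5,fy=5,interpolation=cv2.INTER_CUBIC);cv2.imwrite('pics/c1.png',a)
b=cv2.resize(im[80:225],None,fx=4.1,fy=4.1,interpolation=cv2.INTER_CUBIC);cv2.imwrite('pics/c2.png',b)
```

```text
(no output)
```

View pics/c1.png

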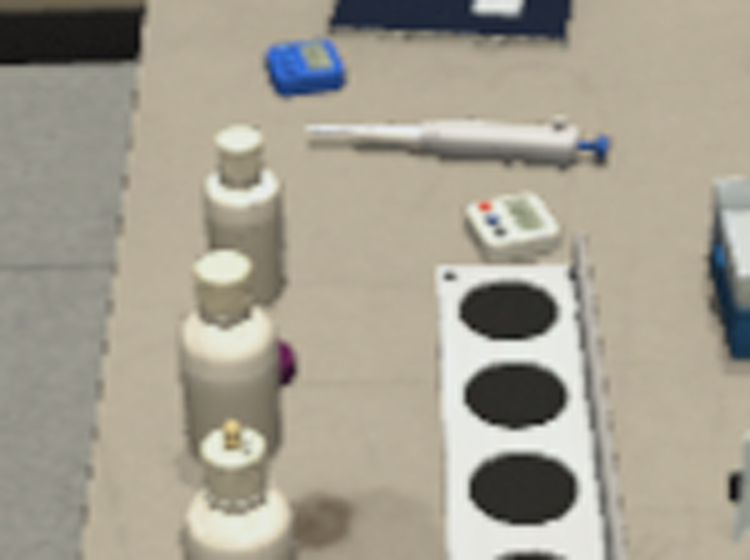

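View pics/c2.png

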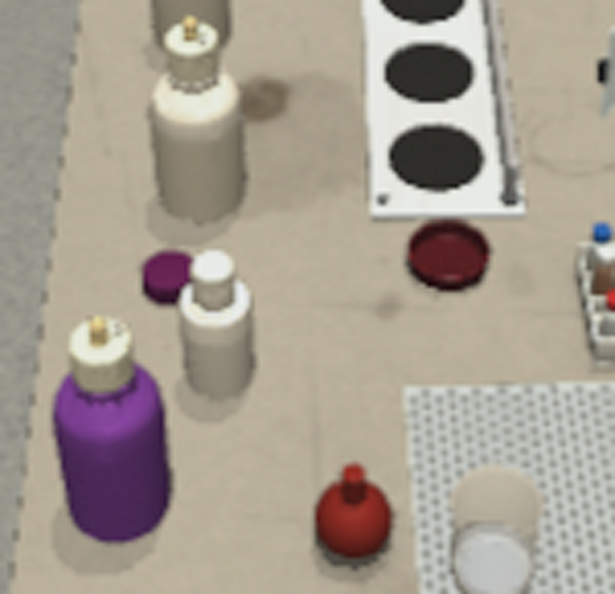

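From the +y end (top of the picture), the near-side cream bottles are:
- **Medium:** (298,147), second shortest.
- **Large:** (294,172), wider, with no spout.
- **Spout:** (297,209), cream, with a tan tip.
- **Small:** (302,264), the smallest.

The purple bottle is the decoy. The pale timer sits beyond the +y pad, so small goes to a, medium to b, large to c and spout to d.

Run:
```python
from h import *
s=load('side1'); im=s['image']
g=im.max(2); m=((g<75)).astype(np.uint8); m[:, :335]=0; m[:,375:]=0; m[:172]=0; m[252:]=0
n,_,st,c=cv2.connectedComponentsWithStats(m)
P=[]
for i in range(1,n):
    if st[i,4]>80: p=onz(s,*c[i],.009); P.append(p); print('pad',c[i],st[i,:5],p.round(4))
P=np.array(P); print(np.diff(P,axis=0).round(4), 'scale',np.linalg.norm(np.diff(P,axis=0),axis=1).round(4))
for n,uv,h,dc,db in (('medium',(297.8,147.2),.132,.033,.057),('large',(294.4,172.4),.148,.037,.067),('spout',(296.8,209.4),.153,.038,.069),('small',(302,264.4),.108,.029,.049)):
    p=onz(s,*uv,h); pr=lambda dx,dy,z:np.round(proj(s,[p[0]+dx,p[1]+dy,z]),1)
    print(n,p.round(4),'cap L/R',pr(-dc/2,0,h),pr(dc/2,0,h),'basefront',pr(0,-db/2,0),'bodyL/R mid',pr(-db/2,0,h/3),pr(db/2,0,h/3),'r',np.hypot(*p[:2]).round(3))
    # measured edges
    for z,w in((h-.012,dc),(h/3,db)):
        u,v=proj(s,[p[0],p[1]-w*.2,z]);r=int(round(v)); d=cv2.GaussianBlur(im,(3,1),0)[r].astype(int); 
        gr=np.abs(np.diff(d,axis=0)).sum(1); a=int(u)
        print('   row',r,'pred',pr(-w/2,0,z)[0],pr(w/2,0,z)[0],'L',a-18+np.argmax(gr[a-18:a-2])+.5,'R',a+3+np.argmax(gr[a+3:a+18])+.5)
for n in ('scene1',):
    t=load(n)
    for q in P: print(np.round(proj(t,q),1))
```

```text
pad [351.20731707 181.8902439 ] [342 177  19  11 164] [0.6429 0.2354 0.009 ]
pad [352.63402062 198.75773196] [343 193  20  13 194] [0.6411 0.1359 0.009 ]
pad [354.25877193 217.46052632] [344 211  21  14 228] [0.6394 0.036  0.009 ]
pad [355.86742424 238.15151515] [345 231  22  15 264] [ 0.6372 -0.0634  0.009 ]
[[-0.0018 -0.0996 -0.    ]
 [-0.0017 -0.0999  0.    ]
 [-0.0023 -0.0994 -0.    ]] scale [0.0996 0.0999 0.0995]
medium [0.4533 0.285  0.132 ] cap L/R [293.2 147.3] [302.4 147.1] basefront [299.5 181.8] bodyL/R mid [291.3 167.8] [306.8 167.4] r 0.535
   row 151 pred 293.4 302.6 L 293.5 R 301.5
   row 169 pred 291.3 306.8 L 291.5 R 306.5
large [0.4476 0.1047 0.148 ] cap L/R [288.7 172.5] [300.1 172.3] basefront [296.6 214.1] bodyL/R mid [286.1 196.8] [306.  196.3] r 0.46
   row 177 pred 288.9 300.3 L 288.5 R 306.5
   row 199 pred 286.1 306.0 L 286.5 R 305.5
spout [ 0.4609 -0.0901  0.153 ] cap L/R [290.2 209.6] [303.4 209.2] basefront [299.2 255.6] bodyL/R mid [287.2 235.8] [310.  235.2] r 0.47
   row 214 pred 290.5 303.6 L 290.5 R 303.5
   row 239 pred 287.2 310.0 L 287.5 R 309.5
small [ 0.4769 -0.2647  0.108 ] cap L/R [296.5 264.5] [307.5 264.3] basefront [303.7 298.4] bodyL/R mid [294.3 283. ] [312.2 282.5] r 0.545
   row 269 pred 296.8 307.7 L 284.5 R 306.5
   row 286 pred 294.3 312.2 L 294.5 R 311.5
[309.3 176.2]
[333.2 189.3]
[358.4 202.9]
[384.5 217.3]
```

```bash
cat >> h.py <<'E'
from scipy.spatial.transform import Rotation as Ro
def go(p,yaw=None):
    """offset (mm, tool axes) and rot from the present pose to a tool-down pose at p with tool x at yaw"""
    st=readout.read_state(); R=Ro.from_quat(st['tool_rot']); off=R.inv().apply(np.array(p)-st['tool_pos'])*1000
    if yaw is None: yaw=np.arctan2(*R.as_matrix()[1::-1,0])
    T=Ro.from_matrix([[np.cos(yaw),np.sin(yaw),0],[np.sin(yaw),-np.cos(yaw),0],[0,0,-1]])
    print('t',round(st['time_s'],1),'off',off.round(1),'rot',(R.inv()*T).as_rotvec().round(3),'yaw',round(float(yaw),3)); return off
E
python3 - <<'E'
from h import *
s=load('side1')
print('purple',onz(s,274,280.5,.153), 'small',onz(s,301.6,264,.108),'med',onz(s,297.4,146.8,.132),'lar',onz(s,294,172,.148),'sp',onz(s,296.4,209,.153))
go([.476,-.262,.22],0.)
E
```

```text
purple [ 0.41293111 -0.35875692  0.153     ] small [ 0.47585811 -0.26321043  0.108     ] med [0.45179086 0.2877575  0.132     ] lar [0.4462755  0.10707609 0.148     ] sp [ 0.45969027 -0.08819786  0.153     ]
t 0.1 off [ 398.3 -230.2    2.1] rot [-0.002  0.     0.245] yaw 0.0
```

```bash
python3 -m handwheel '{"offset":[[10,-6,0],[34,-20,0],[70,-40,0],[110,-63,0],[150,-87,0],[190,-110,0],[230,-133,0],[270,-156,0],[310,-180,0],[345,-200,0],[375,-217,0],[392,-227,0],[398,-230,0],[398,-230,0],[398,-230,0]],"rot":[[0,0,0],[0,0,0],[0,0,0],[0,0,0],[0,0,0],[0,0,0],[0,0,0],[0,0,0],[0,0,0],[0,0,0],[0,0,0],[0,0,0],[0,0,0],[0,0,0],[0,0,0]]}' 1 20
python3 - <<'E'
from h import *
for n in('wrist','scene'): s=snap(n,n+'2'); print(s['view'].round(4),s['fovy'],proj(s,[.476,-.263,.108]))
E
```

```text
time_s: 1.6
tool_pos: [0.4752, -0.2629, 0.2226]
tool_rot: [0.993, 0.122, -0.0, 0.0]
contact_force: [0.2, 0.1, 0.1]
width: 0.0879
grasp_force: 0.0
[[ 2.411e-01 -9.705e-01  8.000e-04 -3.705e-01]
 [ 9.235e-01  2.291e-01 -3.076e-01 -3.413e-01]
 [ 2.983e-01  7.490e-02  9.515e-01 -5.135e-01]
 [ 0.000e+00  0.000e+00  0.000e+00  1.000e+00]] 64.29036430449479 (np.float64(319.01400160359196), np.float64(196.0261789515741))
[[ 0.5837 -0.8119  0.0072 -0.2203]
 [ 0.6062  0.4416  0.6615 -0.4069]
 [-0.5403 -0.3817  0.7499 -1.3276]
 [ 0.      0.      0.      1.    ]] 42.00447385163142 (np.float64(420.9004577848415), np.float64(264.2320969723527))
```

View pics/wrist2.png

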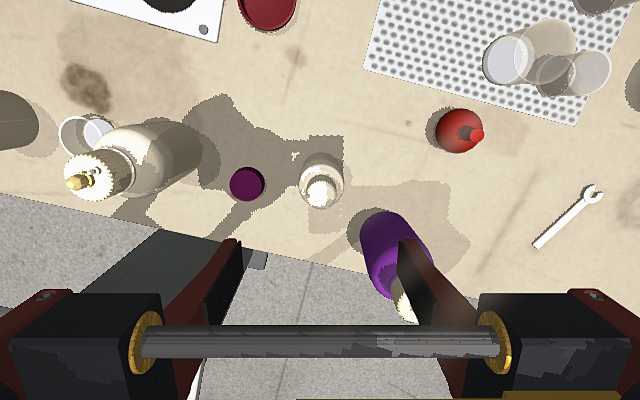

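View pics/scene2.png

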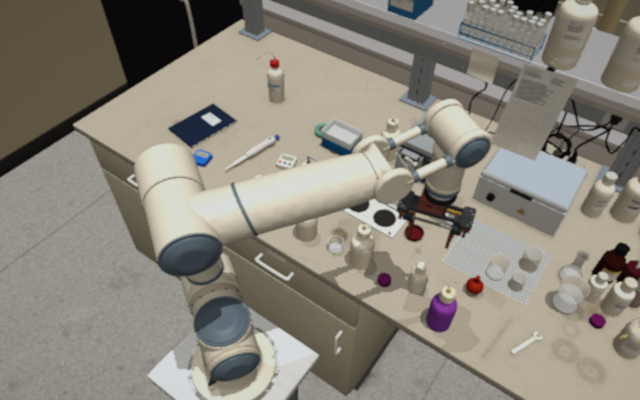

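The wrist view shows the small cap at about (321,190) between the fingers. The purple decoy is at (395,255), clear of the grasp, and a clear beaker stands near the spout bottle at (88,135).

Run:
```python
from h import *
s=load('wrist2'); im=s['image'][160:225,285:360].astype(int)
m=(im.min(2)>225).astype(np.uint8)
for r in m[8:50:2]: print(''.join('#' if x else '.' for x in r))
n,_,st,c=cv2.connectedComponentsWithStats(m); i=1+np.argmax(st[1:,4]); print(st[i],c[i]+[285,160])
for h in(.108,):
  print(onz(s,*(c[i]+[285,160]),h)); a=[onz(s,285+st[i,0]+k,c[i][1]+160,h) for k in(0,st[i,2])]; print(np.linalg.norm(a[1]-a[0]))
t=load('scene2'); im=t['image'][255:300,405:435].astype(int)
for r in im[::1].sum(2): print(' '.join('%3d'%(x) for x in r[4:26]))
```

```text
.......................############........................................
.....................###############.......................................
...................########...###..........................................
.................######....................................................
................####.......................................................
................####.......................................................
.................##........................................................
...............................##########..................................
...........................##############..................................
.........................################..................................
........................###################................................
.................##....###################.................................
................##.....###################.................................
.................###.....################..................................
.........................###########
[... 3863 characters left out ...]
 337 331 331 333 339 346 350 350 348 339 338 322 289 296 375 442 464 468 491 513 516
449 432 422 389 356 349 345 336 335 329 311 306 295 281 323 407 460 469 471 492 511 517
468 466 462 448 436 427 393 353 339 335 308 285 274 292 356 430 462 468 475 496 514 520
470 470 468 465 468 464 449 431 428 419 380 334 316 313 353 423 462 474 491 508 515 520
466 466 465 468 468 465 464 462 464 462 444 430 418 391 397 442 468 484 501 507 511 520
466 465 465 469 466 466 465 467 468 468 463 462 460 450 448 462 470 477 482 483 487 501
468 468 468 471 468 466 466 469 469 470 467 468 466 466 465 466 467 471 471 468 471 475
466 465 468 471 470 467 466 467 469 470 467 469 468 466 468 466 468 465 468 467 468 453
```

The scene view agrees with the prediction to within a pixel: small is at (0.476, -0.263). Descend and grip.

```bash
python3 -m handwheel '{"offset":[[1,0,15],[1,0,40],[1,0,70],[1,0,100],[1,0,125],[1,0,137],[1,0,141],[1,0,141]],"rot":[[0,0,0],[0,0,0],[0,0,0],[0,0,0],[0,0,0],[0,0,0],[0,0,0],[0,0,0]]}' 1 20
python3 -m handwheel '{"offset":[[0,0,0],[0,0,0],[0,0,0],[0,0,0],[0,0,0],[0,0,0],[0,0,0],[0,0,0]],"rot":[[0,0,0],[0,0,0],[0,0,0],[0,0,0],[0,0,0],[0,0,0],[0,0,0],[0,0,0]]}' -1 20
python3 -c "
from h import *
go([.6429,.2354,.155])"
```

```text
time_s: 2.5
tool_pos: [0.4766, -0.2625, 0.0816]
tool_rot: [0.993, 0.122, -0.0, -0.0]
contact_force: [0.3, 0.2, 0.3]
width: 0.0877
grasp_force: 0.0
time_s: 3.3
tool_pos: [0.4768, -0.2623, 0.0816]
tool_rot: [0.993, 0.122, -0.0, -0.0]
contact_force: [0.1, 0.5, -0.5]
width: 0.0285
grasp_force: 20.0
t 3.3 off [ 281.8 -442.6  -73.4] rot [-0.  0. -0.] yaw 0.245
```

```bash
Z='[0,0,0]'; python3 -m handwheel '{"offset":[[0,0,-8],[4,0,-25],[15,0,-45],[35,0,-62],[60,-5,-70],[82,-18,-73],[100,-40,-73],[115,-70,-73],[130,-105,-73],[145,-140,-73],[160,-177,-73],[175,-213,-73],[190,-250,-73],[206,-285,-73],[221,-320,-73],[236,-352,-73],[250,-380,-73],[263,-405,-73],[273,-425,-73],[279,-437,-73]],"rot":[[0,0,0],[0,0,0],[0,0,0],[0,0,0],[0,0,0],[0,0,0],[0,0,0],[0,0,0],[0,0,0],[0,0,0],[0,0,0],[0,0,0],[0,0,0],[0,0,0],[0,0,0],[0,0,0],[0,0,0],[0,0,0],[0,0,0],[0,0,0]]}'
python3 -c "
from h import *
go([.6429,.2354,.0916])"
```

```text
time_s: 5.3
tool_pos: [0.6415, 0.2311, 0.1547]
tool_rot: [0.992, 0.123, -0.0, -0.0]
contact_force: [0.6, 0.0, -0.8]
width: 0.0283
grasp_force: 20.0
t 5.3 off [ 2.4 -3.8 63.1] rot [-0.  0. -0.] yaw 0.246
```

```bash
python3 -m handwheel '{"offset":[[3,-5,0],[3,-5,10],[3,-5,25],[3,-5,40],[3,-5,50],[3,-5,55],[3,-5,55],[3,-5,55]],"rot":[[0,0,0],[0,0,0],[0,0,0],[0,0,0],[0,0,0],[0,0,0],[0,0,0],[0,0,0]]}'
python3 -c "
from h import *
go([.6429,.2354,.0911]);s=snap('scene','scene3')
print(proj(s,[.6429,.2354,.117]))
cv2.imwrite('pics/c3.png',cv2.resize(s['image'][90:240,220:420,::-1],None,fx=4,fy=4,interpolation=cv2.INTER_CUBIC))"
```

```text
time_s: 6.1
tool_pos: [0.6434, 0.2348, 0.1001]
tool_rot: [0.993, 0.122, 0.0, -0.0]
contact_force: [-0.5, 0.8, -0.5]
width: 0.0286
grasp_force: 20.0
t 6.1 off [-0.4 -0.7  9. ] rot [-0.    -0.001  0.   ] yaw 0.245
(np.float64(309.0043948778151), np.float64(152.70404662078687))
```

View pics/c3.png

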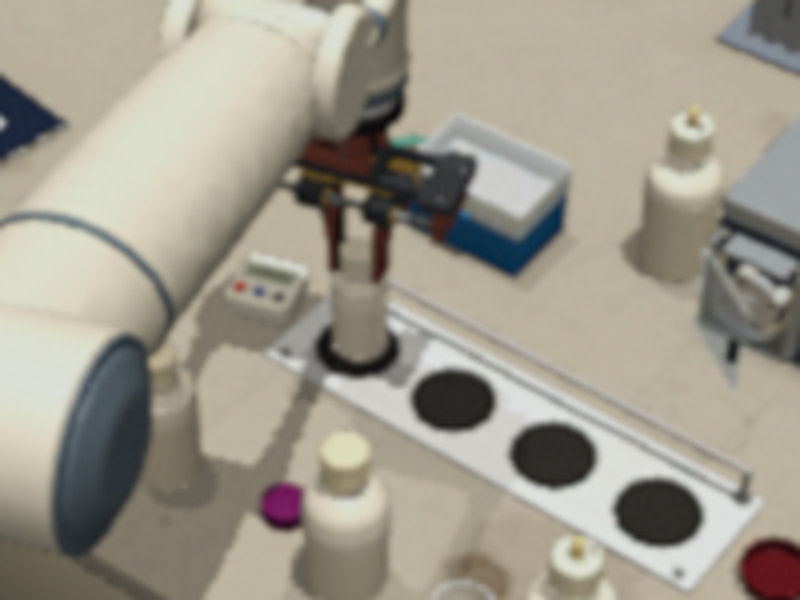

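The small bottle hangs upright, centred over pad_a (crop 357,345). Lower it, release, and rise.

```bash
python3 -m handwheel '{"offset":[[0,-1,4],[0,-1,8],[0,-1,9],[0,-1,9],[0,-1,9]],"rot":[[0,0,0],[0,0,0],[0,0,0],[0,0,0],[0,0,0]]}'
python3 -m handwheel '{"offset":[[0,0,0],[0,0,0],[0,0,0],[0,0,0],[0,0,0],[0,0,-5],[0,0,-25],[0,0,-60],[0,0,-95],[0,0,-115],[0,0,-120],[0,0,-120]],"rot":[[0,0,0],[0,0,0],[0,0,0],[0,0,0],[0,0,0],[0,0,0],[0,0,0],[0,0,0],[0,0,0],[0,0,0],[0,0,0],[0,0,0]]}' 0.4
python3 -c "
from h import *
go([.452,.287,.211])"
```

```text
time_s: 6.65
tool_pos: [0.643, 0.2359, 0.0906]
tool_rot: [0.993, 0.122, -0.0, -0.0]
contact_force: [-0.8, 0.2, -0.3]
width: 0.0288
grasp_force: 20.0
time_s: 7.85
tool_pos: [0.6433, 0.236, 0.2115]
tool_rot: [0.993, 0.122, 0.001, -0.0]
contact_force: [-0.0, -0.1, -0.4]
width: 0.0617
grasp_force: 0.0
t 7.8 off [-173.3  -95.9    0.2] rot [-0.    -0.002  0.   ] yaw 0.245
```

Next is the medium bottle. I'll hover above it, open, and look.

```bash
python3 -m handwheel '{"offset":[[-8,-4,0],[-28,-15,0],[-58,-32,0],[-92,-51,0],[-125,-69,0],[-152,-84,0],[-168,-93,0],[-173,-96,0],[-173,-96,0],[-173,-96,0]],"rot":[[0,0,0],[0,0,0],[0,0,0],[0,0,0],[0,0,0],[0,0,0],[0,0,0],[0,0,0],[0,0,0],[0,0,0]]}' 1
python3 - <<'E'
from h import *
s=snap('wrist','wrist4'); print(proj(s,[.452,.287,.132]))
t=snap('side','side4'); print(proj(t,[.452,.287,.132]),proj(t,[.643,.236,.117]))
a=cv2.resize(s['image'][100:300,220:420],(400,400)); b=cv2.resize(t['image'][130:230,270:370],(400,400),interpolation=cv2.INTER_CUBIC)
cv2.imwrite('pics/c4.png',np.hstack([a,b])[:,:,::-1])
E
```

```text
time_s: 8.85
tool_pos: [0.4522, 0.2867, 0.2097]
tool_rot: [0.993, 0.122, -0.0, 0.0]
contact_force: [-0.1, 0.4, -0.8]
width: 0.0878
grasp_force: 0.0
(np.float64(318.26978172884935), np.float64(210.4509139206649))
(np.float64(297.4530643400744), np.float64(146.9101332772928)) (np.float64(351.8366697242302), np.float64(156.8266134193316))
```

View pics/c4.png

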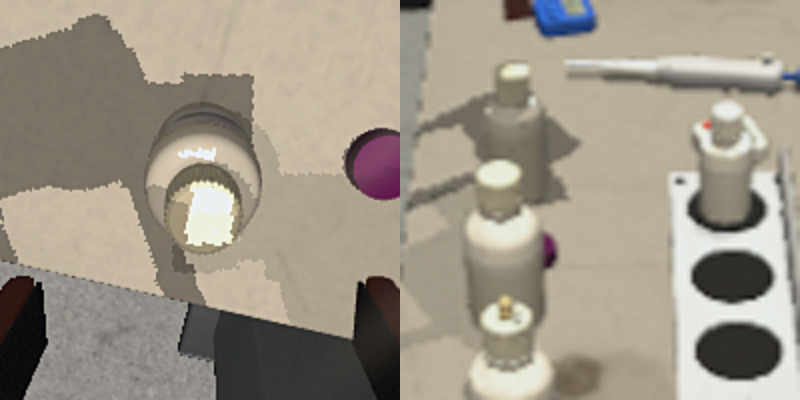

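Small stands on pad_a with its cap at side px (352,157), against a predicted (351.8,156.8). The medium cap is at wrist px (322,208), which puts it at about (0.4535, 0.2845).

```bash
python3 -m handwheel '{"offset":[[1,2.5,12],[1,2.5,37],[1,2.5,65],[1,2.5,88],[1,2.5,101],[1,2.5,105],[1,2.5,105]],"rot":[[0,0,0],[0,0,0],[0,0,0],[0,0,0],[0,0,0],[0,0,0],[0,0,0]]}' 1 30
python3 -m handwheel '{"offset":[[0,0,0],[0,0,0],[0,0,0],[0,0,0],[0,0,0],[0,0,0],[0,0,0],[0,0,0]],"rot":[[0,0,0],[0,0,0],[0,0,0],[0,0,0],[0,0,0],[0,0,0],[0,0,0],[0,0,0]]}' -1 30
python3 -c "
from h import *
go([.6411,.1359,.175])"
```

```text
time_s: 9.65
tool_pos: [0.4536, 0.2847, 0.1053]
tool_rot: [0.993, 0.122, -0.0, 0.0]
contact_force: [0.4, -0.7, -0.1]
width: 0.0878
grasp_force: 0.0
time_s: 10.45
tool_pos: [0.4535, 0.2849, 0.1056]
tool_rot: [0.993, 0.122, -0.0, -0.0]
contact_force: [-0.4, -0.2, -1.2]
width: 0.032
grasp_force: 30.0
t 10.4 off [145.9 190.  -69.4] rot [-0.  0. -0.] yaw 0.245
```

```bash
python3 -m handwheel '{"offset":[[0,0,-8],[0,2,-25],[2,8,-45],[8,20,-60],[18,38,-68],[34,60,-69],[54,85,-69],[76,110,-69],[97,135,-69],[116,157,-69],[131,173,-69],[141,184,-69],[146,190,-69],[146,190,-69],[146,190,-55],[146,190,-35],[146,190,-18],[146,190,-12],[146,190,-12],[146,190,-12]],"rot":[[0,0,0],[0,0,0],[0,0,0],[0,0,0],[0,0,0],[0,0,0],[0,0,0],[0,0,0],[0,0,0],[0,0,0],[0,0,0],[0,0,0],[0,0,0],[0,0,0],[0,0,0],[0,0,0],[0,0,0],[0,0,0],[0,0,0],[0,0,0]]}'
python3 -c "
from h import *
go([.6411,.1359,.1148])"
```

```text
time_s: 12.45
tool_pos: [0.6412, 0.1361, 0.118]
tool_rot: [0.993, 0.122, 0.0, 0.0]
contact_force: [-0.2, -0.0, -2.4]
width: 0.0323
grasp_force: 30.0
t 12.4 off [-0.1  0.2  3.2] rot [ 0.    -0.001 -0.   ] yaw 0.245
```

```bash
python3 -m handwheel '{"offset":[[0,0,2],[0,0,3.5],[0,0,3.5],[0,0,3.5]],"rot":[[0,0,0],[0,0,0],[0,0,0],[0,0,0]]}'
python3 -m handwheel '{"offset":[[0,0,0],[0,0,0],[0,0,0],[0,0,0],[0,0,0],[0,0,-5],[0,0,-25],[0,0,-60],[0,0,-95],[0,0,-115],[0,0,-120],[0,0,-120]],"rot":[[0,0,0],[0,0,0],[0,0,0],[0,0,0],[0,0,0],[0,0,0],[0,0,0],[0,0,0],[0,0,0],[0,0,0],[0,0,0],[0,0,0]]}' 0.4
python3 -c "
from h import *
go([.447,.105,.234])"
```

```text
time_s: 12.85
tool_pos: [0.6414, 0.1358, 0.1145]
tool_rot: [0.993, 0.122, 0.0, 0.0]
contact_force: [-0.3, -0.2, -1.4]
width: 0.0322
grasp_force: 30.0
time_s: 14.05
tool_pos: [0.6415, 0.136, 0.235]
tool_rot: [0.993, 0.122, 0.001, -0.0]
contact_force: [-0.5, 0.7, 0.3]
width: 0.0616
grasp_force: 0.0
t 14.1 off [-196.2  -17.1    0.6] rot [ 0.    -0.002 -0.   ] yaw 0.245
```

```bash
python3 -m handwheel '{"offset":[[-8,-1,0],[-28,-3,0],[-58,-5,0],[-95,-8,0],[-132,-12,0],[-165,-15,0],[-187,-17,0],[-196,-17,0],[-196,-17,0],[-196,-17,0]],"rot":[[0,0,0],[0,0,0],[0,0,0],[0,0,0],[0,0,0],[0,0,0],[0,0,0],[0,0,0],[0,0,0],[0,0,0]]}' 1
python3 - <<'E'
from h import *
s=snap('wrist','wrist5'); print(proj(s,[.447,.105,.148]))
t=snap('side','side5'); print(proj(t,[.447,.105,.148]),proj(t,[.6411,.1359,.141]))
a=cv2.resize(s['image'][100:300,220:420],(400,400)); b=cv2.resize(t['image'][130:230,270:370],(400,400),interpolation=cv2.INTER_CUBIC)
cv2.imwrite('pics/c5.png',np.hstack([a,b])[:,:,::-1])
E
```

```text
time_s: 15.05
tool_pos: [0.4472, 0.1049, 0.2333]
tool_rot: [0.993, 0.122, -0.0, -0.0]
contact_force: [0.3, -0.2, -0.2]
width: 0.0882
grasp_force: 0.0
(np.float64(318.57287563430594), np.float64(207.42066688703164))
(np.float64(294.20363000032626), np.float64(172.36046428601662)) (np.float64(353.5098756178918), np.float64(167.2280875489482))
```

View pics/c5.png

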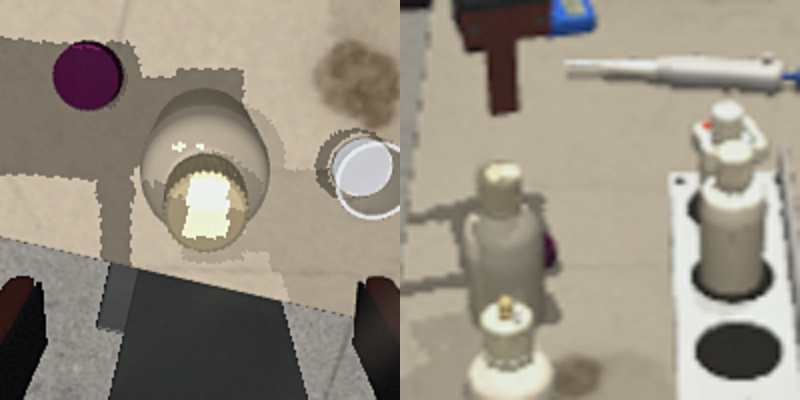

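Medium is on pad_b with its cap at (353.2,167.4), predicted (353.5,167.2). The large cap is at wrist px (322.5,206), so shift about 2.5 mm along tool y. The beaker at crop (365,165) is out of the way.

```bash
python3 -m handwheel '{"offset":[[0.5,2.5,12],[0.5,2.5,37],[0.5,2.5,67],[0.5,2.5,94],[0.5,2.5,110],[0.5,2.5,115],[0.5,2.5,115]],"rot":[[0,0,0],[0,0,0],[0,0,0],[0,0,0],[0,0,0],[0,0,0],[0,0,0]]}' 1 40
python3 -m handwheel '{"offset":[[0,0,0],[0,0,0],[0,0,0],[0,0,0],[0,0,0],[0,0,0],[0,0,0],[0,0,0]],"rot":[[0,0,0],[0,0,0],[0,0,0],[0,0,0],[0,0,0],[0,0,0],[0,0,0],[0,0,0]]}' -1 40
python3 -c "
from h import *
go([.6394,.036,.19])"
```

```text
time_s: 15.85
tool_pos: [0.4479, 0.1025, 0.1186]
tool_rot: [0.993, 0.122, -0.001, 0.0]
contact_force: [0.6, -0.7, -0.1]
width: 0.0878
grasp_force: 0.0
time_s: 16.65
tool_pos: [0.448, 0.1026, 0.1191]
tool_rot: [0.993, 0.122, 0.0, 0.0]
contact_force: [0.3, -0.9, 0.3]
width: 0.0362
grasp_force: 40.0
t 16.6 off [169.6 111.  -70.8] rot [ 0. -0. -0.] yaw 0.245
```

```bash
python3 -m handwheel '{"offset":[[0,0,-8],[0,0,-25],[3,1,-47],[10,4,-62],[22,10,-70],[40,21,-71],[62,36,-71],[86,53,-71],[110,70,-71],[132,86,-71],[150,98,-71],[163,106,-71],[170,111,-71],[170,111,-71],[170,111,-57],[170,111,-37],[170,111,-20],[170,111,-13],[170,111,-12],[170,111,-12]],"rot":[[0,0,0],[0,0,0],[0,0,0],[0,0,0],[0,0,0],[0,0,0],[0,0,0],[0,0,0],[0,0,0],[0,0,0],[0,0,0],[0,0,0],[0,0,0],[0,0,0],[0,0,0],[0,0,0],[0,0,0],[0,0,0],[0,0,0],[0,0,0]]}'
python3 -c "
from h import *
go([.6394,.036,.1283])"
```

```text
time_s: 18.65
tool_pos: [0.6398, 0.0363, 0.1315]
tool_rot: [0.993, 0.122, 0.0, 0.0]
contact_force: [-0.5, 0.7, -3.1]
width: 0.0364
grasp_force: 40.0
t 18.6 off [-0.4  0.2  3.2] rot [ 0.    -0.001 -0.   ] yaw 0.245
```

```bash
python3 -m handwheel '{"offset":[[0,0,2],[0,0,3.5],[0,0,3.5],[0,0,3.5]],"rot":[[0,0,0],[0,0,0],[0,0,0],[0,0,0]]}'
python3 -m handwheel '{"offset":[[0,0,0],[0,0,0],[0,0,0],[0,0,0],[0,0,0],[0,0,-5],[0,0,-25],[0,0,-60],[0,0,-95],[0,0,-120],[0,0,-130],[0,0,-130]],"rot":[[0,0,0],[0,0,0],[0,0,0],[0,0,0],[0,0,0],[0,0,0],[0,0,0],[0,0,0],[0,0,0],[0,0,0],[0,0,0],[0,0,0]]}' 0.4
python3 -c "
from h import *
go([.461,-.0905,.258])"
```

```text
time_s: 19.05
tool_pos: [0.6402, 0.0361, 0.1283]
tool_rot: [0.993, 0.122, 0.001, 0.0]
contact_force: [0.1, -0.3, -2.2]
width: 0.0365
grasp_force: 40.0
time_s: 20.25
tool_pos: [0.6403, 0.0361, 0.2596]
tool_rot: [0.993, 0.122, 0.002, 0.0]
contact_force: [0.7, 0.4, 0.4]
width: 0.0614
grasp_force: 0.0
t 20.2 off [-204.7   79.4    1. ] rot [ 0.001 -0.003 -0.   ] yaw 0.245
```

```bash
python3 -m handwheel '{"offset":[[-8,3,0],[-28,11,0],[-60,23,0],[-98,38,0],[-138,53,0],[-172,67,0],[-195,76,0],[-205,80,0],[-205,80,0],[-205,80,0]],"rot":[[0,0,0],[0,0,0],[0,0,0],[0,0,0],[0,0,0],[0,0,0],[0,0,0],[0,0,0],[0,0,0],[0,0,0]]}' 1
python3 - <<'E'
from h import *
s=snap('wrist','wrist6'); print(proj(s,[.461,-.0905,.153]),proj(s,[.461,-.0905,.17]))
t=snap('side','side6'); print(proj(t,[.461,-.0905,.153]),proj(t,[.6394,.036,.157]))
a=cv2.resize(s['image'][100:300,220:420],(400,400)); b=cv2.resize(t['image'][150:250,270:370],(400,400),interpolation=cv2.INTER_CUBIC)
cv2.imwrite('pics/c6.png',np.hstack([a,b])[:,:,::-1])
E
```

```text
time_s: 21.25
tool_pos: [0.4605, -0.0908, 0.2567]
tool_rot: [0.993, 0.122, -0.0, -0.0]
contact_force: [0.3, 0.6, -0.0]
width: 0.0878
grasp_force: 0.0
(np.float64(318.6150250859172), np.float64(199.83979806133053)) (np.float64(318.5572312344148), np.float64(206.1016953649828))
(np.float64(296.8317190785017), np.float64(209.49488805945438)) (np.float64(355.4004755237881), np.float64(181.08133773685964))
```

View pics/c6.png

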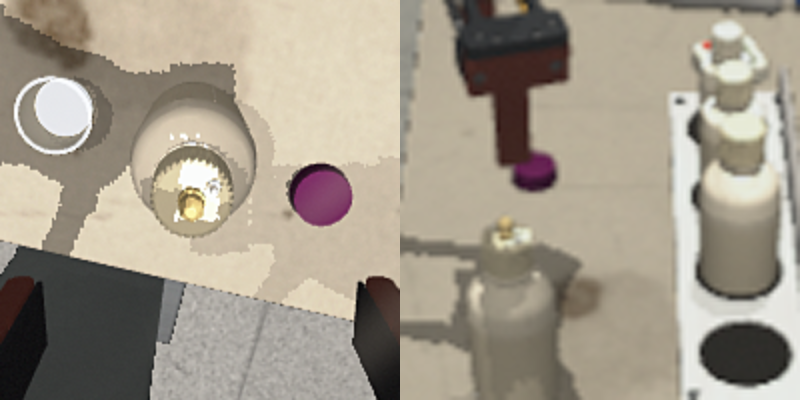

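Large is on pad_c with its cap at (355.7,181.2), predicted (355.4,181.1). The cream spout bottle's cap is at wrist px (316.5,197.5), with the tip at (315.5,202.5), so shift about -1.5 mm along tool y. Descend and grip.

```bash
python3 -m handwheel '{"offset":[[1,-1.5,12],[1,-1.5,37],[1,-1.5,70],[1,-1.5,102],[1,-1.5,122],[1,-1.5,130],[1,-1.5,131.5],[1,-1.5,131.5]],"rot":[[0,0,0],[0,0,0],[0,0,0],[0,0,0],[0,0,0],[0,0,0],[0,0,0],[0,0,0]]}' 1 45
python3 -m handwheel '{"offset":[[0,0,0],[0,0,0],[0,0,0],[0,0,0],[0,0,0],[0,0,0],[0,0,0],[0,0,0]],"rot":[[0,0,0],[0,0,0],[0,0,0],[0,0,0],[0,0,0],[0,0,0],[0,0,0],[0,0,0]]}' -1 45
python3 -c "
from h import *
go([.6372,-.0634,.197])"
```

```text
time_s: 22.15
tool_pos: [0.4614, -0.0893, 0.1267]
tool_rot: [0.992, 0.122, 0.0, 0.0]
contact_force: [-0.2, -0.8, 0.5]
width: 0.0878
grasp_force: 0.0
time_s: 22.95
tool_pos: [0.4609, -0.0892, 0.1261]
tool_rot: [0.993, 0.122, -0.0, -0.0]
contact_force: [0.3, 0.7, 0.2]
width: 0.0376
grasp_force: 45.0
t 22.9 off [177.3  17.7 -70.9] rot [-0.  0. -0.] yaw 0.245
```

```bash
python3 -m handwheel '{"offset":[[0,0,-8],[0,0,-25],[3,0,-47],[10,1,-62],[22,2,-70],[40,4,-71],[62,6,-71],[87,9,-71],[112,11,-71],[135,13,-71],[155,16,-71],[170,17,-71],[177,18,-71],[177,18,-71],[177,18,-57],[177,18,-37],[177,18,-20],[177,18,-13],[177,18,-12],[177,18,-12]],"rot":[[0,0,0],[0,0,0],[0,0,0],[0,0,0],[0,0,0],[0,0,0],[0,0,0],[0,0,0],[0,0,0],[0,0,0],[0,0,0],[0,0,0],[0,0,0],[0,0,0],[0,0,0],[0,0,0],[0,0,0],[0,0,0],[0,0,0],[0,0,0]]}'
python3 -c "
from h import *
go([.6372,-.0634,.1355])"
```

```text
time_s: 24.95
tool_pos: [0.637, -0.0641, 0.1385]
tool_rot: [0.993, 0.122, 0.0, 0.0]
contact_force: [-0.2, -0.5, -5.1]
width: 0.0375
grasp_force: 45.0
t 24.9 off [ 0.4 -0.6  3. ] rot [ 0. -0. -0.] yaw 0.245
```

```bash
python3 -m handwheel '{"offset":[[0,-0.5,2],[0,-0.5,3.5],[0,-0.5,3.5],[0,-0.5,3.5]],"rot":[[0,0,0],[0,0,0],[0,0,0],[0,0,0]]}'
python3 -m handwheel '{"offset":[[0,0,0],[0,0,0],[0,0,0],[0,0,0],[0,0,0],[0,0,-5],[0,0,-25],[0,0,-60],[0,0,-95],[0,0,-120],[0,0,-130],[0,0,-130],[-15,0,-130],[-50,0,-130],[-90,0,-130],[-125,0,-130],[-145,0,-130],[-150,0,-130],[-150,0,-130],[-150,0,-130]],"rot":[[0,0,0],[0,0,0],[0,0,0],[0,0,0],[0,0,0],[0,0,0],[0,0,0],[0,0,0],[0,0,0],[0,0,0],[0,0,0],[0,0,0],[0,0,0],[0,0,0],[0,0,0],[0,0,0],[0,0,0],[0,0,0],[0,0,0],[0,0,0]]}' 0.4
python3 - <<'E'
from h import *
t=snap('side','side7'); w=snap('scene','scene7')
for n,p in(('a',[.6429,.2354,.117]),('b',[.6411,.1359,.141]),('c',[.6394,.036,.157]),('d',[.6372,-.0634,.162])): print(n,np.round(proj(t,p),1),np.round(proj(w,p),1))
a=cv2.resize(t['image'][145:255,320:390],(382,600),interpolation=cv2.INTER_CUBIC); b=cv2.resize(w['image'][120:260,290:388],(418,600),interpolation=cv2.INTER_CUBIC)
cv2.imwrite('pics/c7.png',np.hstack([a,b])[:,:,::-1])
E
```

```text
time_s: 25.35
tool_pos: [0.6372, -0.0636, 0.1352]
tool_rot: [0.993, 0.122, 0.0, 0.0]
contact_force: [-0.5, 0.4, -4.1]
width: 0.0373
grasp_force: 45.0
time_s: 27.35
tool_pos: [0.4918, -0.0997, 0.2635]
tool_rot: [0.993, 0.122, -0.001, -0.0]
contact_force: [-0.3, -0.7, 0.4]
width: 0.0613
grasp_force: 0.0
a [351.8 156.9] [309.  152.7]
b [353.5 167.2] [334.3 160.3]
c [355.4 181.1] [361.4 170.4]
d [357.3 199.7] [389.7 183.7]
```

View pics/c7.png

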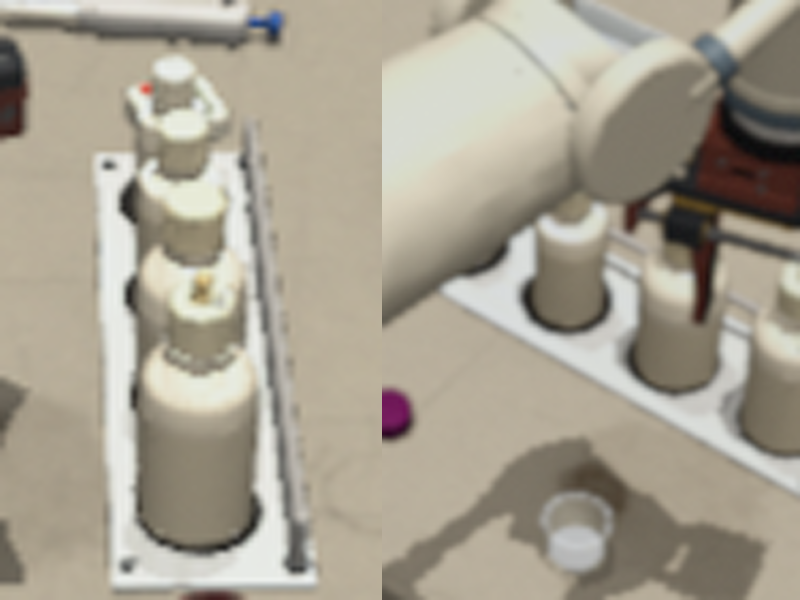

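In the side view the four cap tops are at (352,157), (354,168), (355,182) and (357,199). All are within 1 px of the predictions, upright and in order, and the gripper is clear. Handing in.

```bash
python3 -c "
from h import *
print(ticket.hand_in())"
```

```text
the job is handed in; nothing more can be done
None
```

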